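# Lay out the terracotta set on the painting table

## Task

Lay out the terracotta set: the paint jar left standing on the large saucer goes on the table between the two saucers, midway and in line with them, and each pot stands upright in the middle of the saucer of its own size, set down gently. The wooden lid lies centred on top of the large pot, knob up, so that it covers the mouth, with the brush cup, the toolbox and the palette left where they are.

Things in the scene. Friction and masses are not known exactly. Their poses are not given: they have to be found in the camera images.
- large_saucer: the larger terracotta saucer, fixed to the table: 104 mm across at the rim, 16 mm high, rim wall 5 mm; its inner floor is flat, about 82 mm across and 6 mm above the table. Origin: centre of its underside; z up. The paint jar stands on it at the start. The small saucer's centre is always 260 mm from its centre, along its y axis (on the -y or the +y side).
- small_saucer: the smaller terracotta saucer, fixed to the table: 78 mm across at the rim, 14 mm high, rim wall 5 mm; inner floor flat, about 58 mm across and 6 mm above the table. Origin: centre of its underside; z up. It is empty at the start. It may lie left or right of the large one.
- large_pot: the larger terracotta flowerpot, loose, open at the top, round and tapered: foot 44 mm across, upright collar 64 mm across from 44 to 62 mm height, total height 62 mm, mouth 54 mm across inside, wall 5 mm, about 160 g. At the start it stands on the table in one of three places (left, middle, right) in a row between the robot and the saucers. Origin: centre of its underside; z up. Can be gripped from above across the collar, or by the wall.
- small_pot: the smaller terracotta flowerpot, loose, same shape: foot 32 mm across, upright collar 47 mm across from 34 to 48 mm height, total height 48 mm, wall 4 mm, about 80 g. At the start it stands on the table in one of three places (left, middle, right) in a row between the robot and the saucers. Origin: centre of its underside; z up. 
- lid: flat round lid of pale wood with a round knob: disc 72 mm across and 8 mm thick, flat underneath (no plug); in its middle a knob 18 mm across at the neck and 22 mm across at the head, its top 38 mm above the underside; about 60 g. At the start it stands on the table in one of three places (left, middle, right) in a row between the robot and the saucers. Origin: centre of its underside; z up. On the large pot its underside is 62 mm above the pot's underside.
- paint_jar: closed round paint jar, grey body with a paper label and a black cap, 48 mm across and 64 mm high, about 150 g. At the start it stands near the middle of the large saucer, on its inner floor. Origin: centre of its underside; z up. 
- brush_cup: bystander, loose: terracotta tumbler 68 mm across and 90 mm high with three brushes standing in it, up to 150 mm high, to the robot's right of the work. Origin: centre of its underside; z up. Not to be moved.
- toolbox: bystander, loose: small bare-wood tool carrier 168 mm long, 104 mm wide, 120 mm high with a round bar handle along its length (its x axis), to the robot's left of the work. Origin: centre of its underside; z up. Not to be moved.
- palette: bystander, loose: flat white round paint palette with six dabs of colour, 100 mm across, 6 mm thick, on the table beyond the saucers. Origin: centre of its underside; z up. Not to be moved.
Things that resemble listed ones, but are neither listed nor needed, are in the scene too. Several things have the shape of the lid; the one meant has the colours described above. What is shaped like the large_pot but yellow is not meant.

How it is judged:
By the outcome, as a careful person would: the job done as asked, in the order asked, and still so for the second after the job is handed in, with the robot touching nothing.
It also fails if it takes over 104 s, if anything falls off the work surface, if the arm or the gripper's body presses on something with over 40 N, if the wrist force passes 120 N, or if a joint passes its speed limit or range.

## Robot

A 7-joint arm with a two-finger parallel gripper is mounted at the origin on the work surface. World frame = base frame: x ahead of the robot, y to its left, z up, the work surface at z = 0. Lengths are in mm, angles in rad, forces in N, time in s.
With the tool pointing down it reaches from about 425 to 875 mm from the base axis. Payload 9.9 kg.
Tool frame: the origin (TCP) lies midway between the tips of the shut fingers; the grasp point (between the pads) lies 19 mm behind it (pinch_z is the distance from the TCP to the grasp point, in mm); z points along the fingers, y is the line along which they close (so a half turn about z gives the same grasp; the last joint's range is limited). The gripper opens to 85 mm and grips with 20 to 120 N. Pads are 22 mm wide; open, the fingers measure 114 mm over their backs; the gripper's body (76 mm by 85 mm) begins 54 mm behind the grasp point. The pads swing forward as they close: fully open they stand 13 mm farther back than shut.
Start: joints at [-0.084, 0.576, 0.025, 1.437, -0.015, 1.129, -0.057], TCP at [675.003, 0.006, 231.289] pointing down, gripper open.
Joint ranges: [-2.76, 2.76], [-0.34, 2.15], [-1.52, 1.57], [0.19, 2.46], [-1.09, 4.23], [0.17, 1.99], [-2.82, 2.82]. Speed limits (rad/s): [2.22, 2.22, 3.01, 3.01, 3.14, 3.14, 3.14].

## Interface

Orientations are given as a unit quaternion [w, x, y, z].
In Python, from bench import reach, move_l, move_joints, move_gripper, hold, solve_ik, read_state, capture, IKError, job_done, pinch_z gives the robot as it stands. Calls block until the motion is done:
- reach(position, orientation): joint-space move of the TCP to a pose.
- move_l(position, v=150, rotation=None, contact_N=None): straight line of the TCP; rotation=None keeps the orientation; v is the mean speed in mm/s. With contact_N (N) it stops when the force on the tool has changed by that much, and returns True; else False.
- move_joints(angles): joint-space move.
- move_gripper(opening): finger opening in mm; the grip force is fixed at half the most; returns when the fingers have stopped.
- hold(seconds).
- solve_ik(position, orientation): joint angles nearest the present ones, or None.
- read_state(): the state.
- capture(name): name is "scene" or "side" or "wrist"; returns a dict with "frame" (400x640x3 uint8, red, green, blue), "mtx" (3x3 intrinsics, pixels), "k1" (the pictures are not rectified: a ray, as slopes to the right and down, at radius r is drawn at 1 + k1 r^2 times it, then the intrinsics apply), "rvec" (rotation vector, rad) and "tvec" (3), from world to camera coordinates, as OpenCV has them; the wrist camera has in their place "T_tool_cam" (4x4, takes a point from camera to tool coordinates, whose origin is the TCP and whose axes are the flange's). Camera axes: x right, y down, z forward; pixel columns grow to the right and rows downward; lengths in mm; the calibration is good to about 2 mm. A picture is of the moment at which its call begins: read the wrist's pose just before it. There is no depth.
A pose or a line that the arm cannot do raises IKError and nothing moves.
- job_done(): hands the job in; it is judged then, once.
The state is a dict: "time_s": time; "q": joint angles; "qvel": joint speeds; "joint_torque": joint torques, N m; "tcp_pos": TCP position; "ee_rot": TCP orientation; "ft_force": force on the tool from outside, world axes, zero at the start; "wrist_torque": the same for the moment, N m; "width": finger opening in mm; "grasp_force": force on a finger pad.
Only numpy, scipy, OpenCV 4.12 (cv2) and the standard library are available. Lean on these libraries where they do the work, as an engineer would, in place of code of your own. Each camera call takes 0.05 s, during which the arm holds its last target. There are 200 camera calls.

## Working session

There is one attempt and no reset: what is moved stays moved. The work goes in short steps, each a Python script; the robot and the scene stay as the last script left them, time stands still between calls to the robot, and variables do not carry over. Pictures are saved under pics/ and viewed, at most 14 in all, crops included, and the job is handed in when it is done.

```bash
mkdir -p pics; ls
python3 - <<'E'
from bench import *
import cv2,pickle
d={}
for n in ("scene","side","wrist"):
    s=read_state(); c=capture(n); c['state']=s; d[n]=c
    cv2.imwrite(f"pics/{n}0.png",c["frame"][:,:,::-1])
    print(n,c["mtx"].tolist(),c["k1"],c.get("rvec"),c.get("tvec"),c.get("T_tool_cam"))
pickle.dump(d,open("d0.pkl","wb")); print(s, pinch_z)
E
```

```text
pics
scene [[451.13110550190635, 0.0, 320.8394110938993], [0.0, 451.13110550190635, 199.9668750312107], [0.0, 0.0, 1.0]] -0.003335863814964677 [ 1.70808221  1.96272366 -0.72377827] [  55.49960657 -387.45128614 1599.89609151] None
side [[420.46409636512357, 0.0, 321.0153443013944], [0.0, 420.46409636512357, 198.25555944978456], [0.0, 0.0, 1.0]] -0.0765596124775301 [ 0.30611582 -2.8165665   1.13422507] [ 552.09929044  112.33864794 1131.88661463] None
wrist [[276.85034697653276, 0.0, 315.00722496148416], [0.0, 276.85034697653276, 199.787001177816], [0.0, 0.0, 1.0]] -0.006893210098505141 None None [[-2.78651103e-04 -9.57190872e-01 -2.89457349e-01  7.38815797e+01]
 [ 9.99999707e-01 -4.73080917e-04  6.01738786e-04 -9.83626782e-01]
 [-7.12915621e-04 -2.89457097e-01  9.57190723e-01 -1.42857163e+02]
 [ 0.00000000e+00  0.00000000e+00  0.00000000e+00  1.00000000e+00]]
{'time_s': 0.1, 'q': array([-0.08382826,  0.57644493,  0.02482757,  1.43784635, -0.01500877,
        1.12897907, -0.05648597]), 'qvel': array([-0.00086513, -0.00186511, -0.00107989, -0.00246729,  0.00183231,
        0.00017102,  0.00171717]), 'joint_torque': array([ 7.07550455e-03, -7.67310762e+01,  2.25892425e+00, -2.86606407e+01,
        1.61178235e-02,  8.62831454e-03, -6.06417325e-05]), 'tcp_pos': array([6.74589136e+02, 4.02367672e-02, 2.30522629e+02]), 'ee_rot': array([-5.07260663e-04,  7.07075710e-01,  7.07137457e-01, -5.48093349e-04]), 'ft_force': array([0.70939015, 0.20613063, 0.50901411]), 'wrist_torque': array([-0.02584063, -0.01799747,  0.03059002]), 'grasp_force': 0.0, 'width': 85.47007825727937} 18.700000000000003
```

View pics/scene0.png

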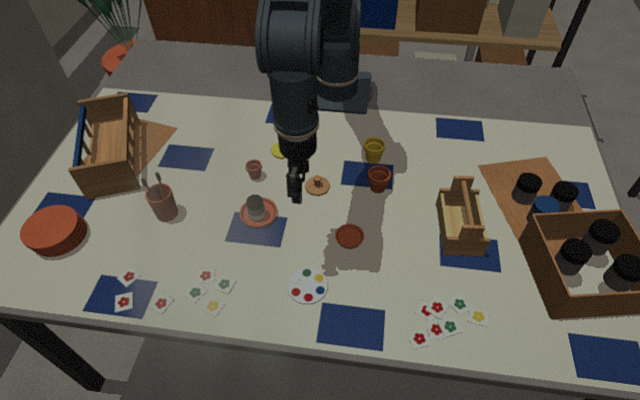

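View pics/side0.png

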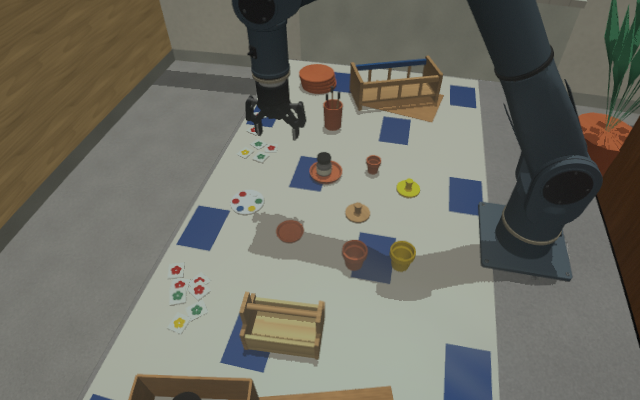

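View pics/wrist0.png

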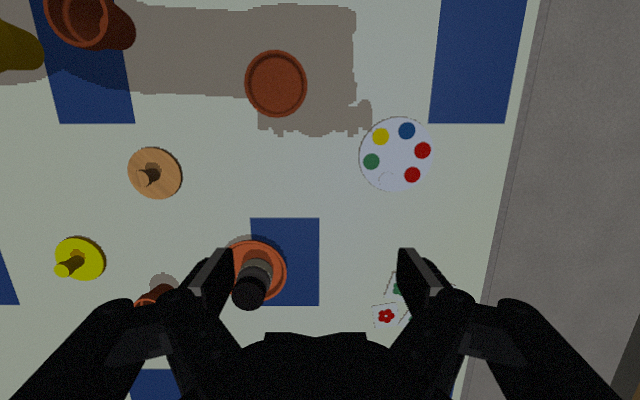

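The side image shows these candidates:
- **Pots:** terracotta large pot (355,255), yellow pot lookalike (402,255), small pot (373,163).
- **Lids:** pale wood lid (358,211), yellow lid lookalike (408,187).
- **Saucers:** large saucer with the jar (325,170), small saucer (290,231). The red stack at (318,78) is not a saucer.
- **Jars:** paint jar (324,165). The black-capped jars in the crate, right of the scene view, are not meant.

I choose the terracotta, pale-wood and on-saucer items. Next I compute rough positions from the two fixed views.

```bash
cat > h.py <<'E'
import numpy as np, cv2
from scipy.optimize import least_squares
from scipy.spatial.transform import Rotation as R
def pose(c):
    "camera-to-world rotation and camera centre"
    if c.get("rvec") is not None:
        M=cv2.Rodrigues(np.array(c["rvec"],float))[0]; return M.T,-M.T@np.array(c["tvec"],float)
    s=c["state"]; q=s["ee_rot"]; Rt=R.from_quat([q[1],q[2],q[3],q[0]]).as_matrix(); T=np.array(c["T_tool_cam"])
    return Rt@T[:3,:3], Rt@T[:3,3]+s["tcp_pos"]
def cast(c,px,z):
    "pixels -> world points on the plane at height z"
    u=cv2.undistortPoints(np.array(px,float).reshape(-1,1,2),np.array(c["mtx"]),np.array([c["k1"],0,0,0.]))[:,0]
    M,o=pose(c); d=np.c_[u,np.ones(len(u))]@M.T
    return o+d*((z-o[2])/d[:,2])[:,None]
def project(c,P):
    M,o=pose(c); Pc=(np.atleast_2d(P)-o)@M
    return cv2.projectPoints(Pc,np.zeros(3),np.zeros(3),np.array(c["mtx"]),np.array([c["k1"],0,0,0.]))[0][:,0]
def circle(p,r=None):
    "robust circle fit of xy points: centre, radius, rms of inliers"
    p=p[:,:2]; m=p.mean(0); r0=r or np.median(np.hypot(*(p-m).T))
    f=lambda x:np.hypot(*(p-x[:2]).T)-(r if r else x[2])
    s=least_squares(f,[*m,r0] if not r else m,loss="soft_l1",f_scale=1.0)
    return s.x, np.median(abs(f(s.x)))
E
python3 - <<'E'
import pickle; from h import *
d=pickle.load(open("d0.pkl","rb"))
for n,a,b,z in [("lsaucer",(258,212),(325,172),10),("ssaucer",(349,236),(290,231),10),("lid",(317,186),(358,212),6),("ylid",(281,151),(408,188),6),
 ("spot",(254,163),(373,158),48),("lpot",(379,173),(354,246),62),("ypot",(374,144),(402,247),62),("jar",(254,195),(324,155),70),("palette",(308,287),(248,202),5),("cup",(158,187),(333,102),90),("tool",(462,225),(283,325),20)]:
    print(n,cast(d["scene"],a,z)[0].round(),cast(d["side"],b,z)[0].round())
E
```

```text
lsaucer [ 581. -147.   10.] [ 584. -140.   10.]
ssaucer [627. 109.  10.] [627. 112.  10.]
lid [461.  -1.   6.] [457.   0.   6.]
ylid [ 332. -133.    6.] [ 325. -128.    6.]
spot [ 434. -189.   48.] [ 444. -194.   48.]
lpot [440. 172.  62.] [444. 166.  62.]
ypot [324. 150.  62.] [327. 144.  62.]
jar [ 571. -153.   70.] [ 589. -150.   70.]
palette [788.  26.   5.] [779.  29.   5.]
cup [ 594. -406.   90.] [ 614. -409.   90.]
tool [559. 401.  20.] [567. 389.  20.]
```

Both views agree to about 10 mm, and the saucer spacing comes out at 260 mm with the small saucer on the +y side. Next are nadir wrist views of the saucers and the three objects.

```bash
cat >> h.py <<'E'
DOWN=[0,2**-.5,2**-.5,0]
def look(xy,h=130,go=True):
    "wrist picture with the camera straight above xy"
    from bench import reach,read_state,capture,hold
    if go: reach([xy[0]+1,xy[1]-74,h],DOWN); hold(.25)
    s=read_state(); c=capture("wrist"); c["state"]=s; return c
def mask(c,kind):
    hsv=cv2.cvtColor(c["frame"],cv2.COLOR_RGB2HSV)
    if kind=="terra": m=cv2.inRange(hsv,(0,110,30),(14,255,255))|cv2.inRange(hsv,(174,110,30),(180,255,255))
    if kind=="wood": m=cv2.inRange(hsv,(5,70,60),(24,255,255))
    if kind=="dark": m=cv2.inRange(hsv,(0,0,0),(180,255,45))
    return cv2.morphologyEx(m,cv2.MORPH_OPEN,np.ones((3,3)))
def measure(c,kind,xy,z,r=None):
    "circle centre on plane z of the blob whose outline lies around/nearest to xy"
    p=project(c,[*xy,z])[0]
    cs=[k for k in cv2.findContours(mask(c,kind),cv2.RETR_EXTERNAL,cv2.CHAIN_APPROX_NONE)[0] if cv2.contourArea(k)>150]
    k=max(cs,key=lambda k:cv2.pointPolygonTest(k,(float(p[0]),float(p[1])),True))
    w=cast(c,cv2.convexHull(k)[:,0] if kind!="dark" else k[:,0],z)
    f,e=circle(w); g,e2=circle(w,r) if r else (f,e)
    return g[:2],f[2],e2
E
python3 - <<'E'
from bench import *; from h import *; import pickle
V={}
for n,xy in [("ssaucer",(627,110)),("lpot",(442,169)),("lid",(459,0)),("spot",(439,-192)),("lsaucer",(583,-144))]:
    V[n]=look(xy); print(n,read_state()["time_s"])
pickle.dump(V,open("v1.pkl","wb"))
m=[]
for n,kind,xy,z,r in [("ssaucer","terra",(627,110),14,39),("lpot","terra",(442,169),62,32),("lid","wood",(459,0),8,36),("spot","terra",(439,-192),48,23.5),("lsaucer","terra",(583,-144),16,52),("lsaucer","dark",(583,-148),70,None)]:
    g,rf,e=measure(V[n],kind,xy,z,r); print(n,kind,g.round(1),"r",round(rf,1),"res",round(e,2))
    b=V[n]["frame"][:,:,::-1].copy(); q=project(V[n],[*g,z])[0].astype(int); cv2.circle(b,q.tolist(),2,(0,255,0),-1)
    m.append(b[20:240,200:440])
cv2.imwrite("pics/m1.png",np.vstack([np.hstack(m[:3]),np.hstack(m[3:])]))
E
```

```text
ssaucer 0.9917
lpot 2.0917
lid 3.1083
spot 4.2
lsaucer 5.1583
ssaucer terra [625.9 110.9] r 37.9 res 0.99
lpot terra [438.  173.3] r 31.3 res 0.69
lid wood [ 4.562e+02 -4.000e-01] r 35.4 res 0.58
spot terra [ 438.5 -189.5] r 22.9 res 0.63
lsaucer terra [ 579.7 -145.4] r 50.9 res 0.98
lsaucer dark [ 586.5 -147.9] r 20.7 res 0.15
```

View pics/m1.png

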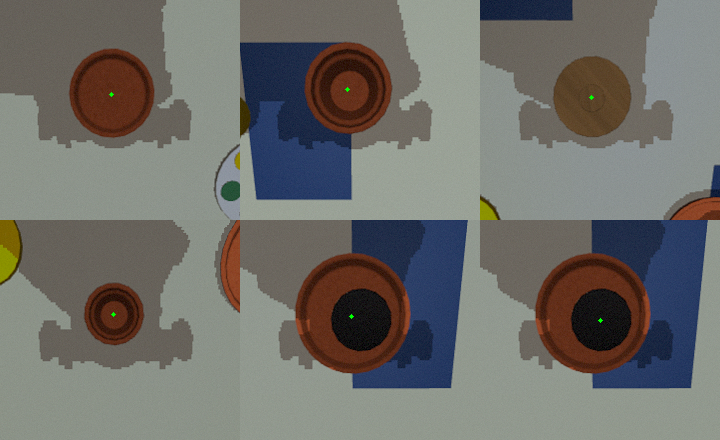

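All fits match the given sizes: radii are about 1 mm small and the saucers are 260.4 mm apart. The crops show plain terracotta pots, the pale wooden lid, and the jar cap at about (600,320), slightly off-centre in its saucer. Now the jar.

```bash
cat >> h.py <<'E'
def pick(xy,z,up=100):
    from bench import reach,move_l,move_gripper,read_state
    reach([*xy,z+up],DOWN); move_l([*xy,z],v=120); move_gripper(0); s=read_state()
    print("grip w",round(s["width"],1),"F",round(s["grasp_force"],1),"tcp",s["tcp_pos"].round(1))
def place(xy,z,up=70,back=100,open=85):
    "z: TCP height expected at touch-down"
    from bench import move_l,move_gripper,read_state,hold
    p=read_state()["tcp_pos"]; move_l([p[0],p[1],z+up],v=100); move_l([*xy,z+up],v=180); move_l([*xy,z+8],v=90); hold(.3)
    t=move_l([*xy,z-4],v=12,contact_N=3); s=read_state(); print("touch",t,"tcp",s["tcp_pos"].round(1),"w",round(s["width"],1),"F",s["ft_force"].round(1),"t",s["time_s"])
    move_gripper(open); p=read_state()["tcp_pos"]; move_l([p[0],p[1],p[2]+back],v=120)
E
python3 - <<'E'
from bench import *; from h import *; import pickle
pick((586.5,-147.9),20); place((602.8,-17.2),14)
V={"jar":look((602.8,-17.2)),"ls":look((580,-145))}; pickle.dump(V,open("v2.pkl","wb"))
print(measure(V["jar"],"dark",(602.8,-17.2),64),measure(V["ls"],"terra",(580,-145),16,52),read_state()["time_s"])
E
```

```text
grip w 45.9 F 61.0 tcp [ 586.9 -148.    21.1]
touch True tcp [602.8 -17.2  15.1] w 45.7 F [0.5 0.3 5.7] t 10.4333
(array([601.6814234 , -17.18395187]), np.float64(20.648953376562886), np.float64(0.16448945559634964)) (array([ 580.15108064, -144.99104471]), np.float64(50.917697780712736), np.float64(0.9777024328921797)) 13.475
```

Jar sits within 1.3 mm of the midpoint. Next, both pots.

Run:
```python
from bench import *; from h import *; import pickle
S=np.array([580.1,-145.2]); s=np.array([625.9,110.9])
pick((438,173.3),28,120); place(S,34,up=100)
V={"lp":look(S,160)}; print("lpot",measure(V["lp"],"terra",S,68,32), read_state()["time_s"])
pick((438.5,-189.5),18,120); place(s,24,up=110)
V["sp"]=look(s,160); print("spot",measure(V["sp"],"terra",s,54,23.5),read_state()["time_s"])
pickle.dump(V,open("v3.pkl","wb"))
cv2.imwrite("pics/m2.png",np.hstack([V[k]["frame"][20:260,180:460,::-1] for k in V]))
```

```text
grip w 61.2 F 60.8 tcp [438.6 173.5  29.3]
touch True tcp [ 580.2 -145.2   35.6] w 61.0 F [ 0.3 -0.6  5.1] t 21.925
lpot (array([ 580.80080637, -145.71815257]), np.float64(41.650303007515696), np.float64(9.640252283087882)) 23.9833
grip w 43.4 F 59.5 tcp [ 438.8 -189.6   18.7]
touch True tcp [625.9 110.9  24.9] w 43.3 F [ 0.2 -1.1  4.7] t 31.9
spot (array([619.40905742, 114.08397349]), np.float64(32.600594911863375), np.float64(7.921267057947032)) 34.1
```

View pics/m2.png

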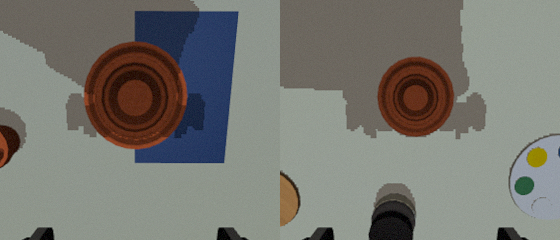

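```bash
cat >> h.py <<'E'
def ring(c,xy,z,r,tol=3,lo=30,hi=80):
    "circle of radius r on plane z from edge pixels near it"
    e=cv2.Canny(cv2.GaussianBlur(cv2.cvtColor(c["frame"],cv2.COLOR_RGB2GRAY),(3,3),0),lo,hi); v,u=np.nonzero(e)
    w=cast(c,np.c_[u,v],z)[:,:2]; x=np.array(xy,float)
    for t in (tol+1,tol,tol-1):
        k=w[abs(np.hypot(*(w-x).T)-r)<t]; g,e=circle(k); x=g[:2]
    return x.round(1),round(g[2],1),len(k),round(e,2)
E
python3 - <<'E'
from h import *; import pickle
V=pickle.load(open("v3.pkl","rb"))
for n,xy,L in [("lp",(580,-145),[(68,32),(68,27),(16,52)]),("sp",(626,111),[(54,23.5),(54,19.5),(14,39)])]:
    for z,r in L: print(n,z,r,ring(V[n],xy,z,r,2.5,15,40))
E
```

```text
lp 68 32 (array([ 580.4, -143.4]), np.float64(32.5), 206, np.float64(0.4))
lp 68 27 (array([ 579.6, -145.4]), np.float64(27.1), 254, np.float64(0.24))
lp 16 52 (array([ 580.2, -145.3]), np.float64(51.2), 355, np.float64(0.29))
sp 54 23.5 (array([627. , 111.5]), np.float64(24.3), 66, np.float64(0.22))
sp 54 19.5 (array([625.5, 110.9]), np.float64(19.7), 185, np.float64(0.26))
sp 14 39 (array([625.5, 110.3]), np.float64(38.2), 276, np.float64(0.29))
```

Both pots are within 1 mm of their saucer centres. Now the lid.

Run:
```python
from bench import *; from h import *; import pickle
S=np.array([580.1,-145.2])
pick((456.2,-0.4),12); place(S,80,up=60,back=90)
V={"lid":look(S,210)}; print("lid",measure(V["lid"],"wood",S,76,36),ring(V["lid"],S,76,36,2.5,15,40),ring(V["lid"],S,16,52,2.5,15,40),read_state()["time_s"])
reach([480,60,330],DOWN)
for n in ("scene","side"): V[n]=capture(n)
pickle.dump(V,open("v4.pkl","wb"))
sc=V["side"]["frame"][60:360,130:450,::-1]
cv2.imwrite("pics/m3.png",np.hstack([V["lid"]["frame"][0:300,180:460,::-1],sc])); print(read_state()["time_s"])
```

```text
grip w 19.3 F 58.3 tcp [ 4.563e+02 -4.000e-01  1.240e+01]
touch True tcp [ 580.1 -145.2   80.5] w 19.4 F [0.4 0.2 5.2] t 40.7833
lid (array([ 576.41595417, -142.3359484 ]), np.float64(41.794049074660684), np.float64(5.007112834060848)) (array([ 579.2, -144.9]), np.float64(35.3), 274, np.float64(0.29)) (array([ 580.2, -145.3]), np.float64(51.3), 310, np.float64(0.35)) 43.0667
44.3833
```

View pics/m3.png

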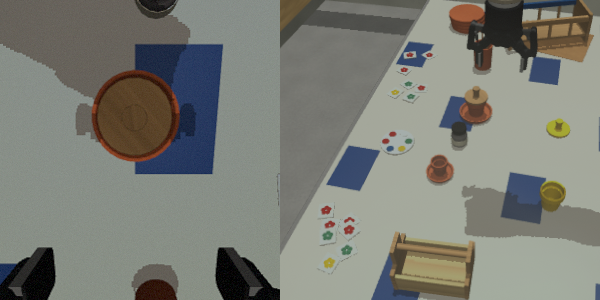

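The wrist crop shows the lid lying knob up and centred at (135,115), about 1 mm off. The side crop shows everything standing upright with the bystanders in place. Handing in.

```bash
python3 -c "
from bench import *
hold(.3); print(job_done())"
```

```text
the job is handed in; nothing more can be done
None
```

The job is handed in at about 45 s of the 104 s allowed: jar midway between the saucers, both pots upright in their own saucers, and the lid on the large pot knob up, each measured within about 1.5 mm of its target; the judge's verdict was not shown.

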